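# Tip the brass bar out of the square tube for inspection

## Task

Two closed-end tubes sit on tipping stands on the customs table. Push the mouth of the square tube down so that the brass bar inside slides out to the catch, let the tube swing back level, then grip the bar by its exposed end, draw it straight out and lay it flat inside the dark shallow pan in the tin-lined tray. Do not tip the round tube.

Things in the scene. Friction and masses are not known exactly. Their poses are not given: they have to be found in the camera images.
- tube_sq: Square aluminium tube, 26 mm outside, 18 mm bore, on a stand. Origin: its pivot, on the centre line, 100 mm up. x along it to the open mouth at +80 mm, z up when level. The closed end, a steel block (x -88 to -128 mm), outweighs the rest and holds it level. 5 to 15 N down on the top near the mouth tips it about y, to a stop at 0.6 rad; let go, it swings back.
- bar: Brass bar 140 x 14 x 14 mm, 0.16 to 0.3 kg, hidden in the square tube, front end 5 to 20 mm inside the mouth. Origin: its centre; +x along it, to the mouth. Slides freely with the tube tipped over 0.4 rad, in under 1 s, until a catch stops it 50 to 65 mm out: a leaning polished strip on the stand, 8 mm wide, top 27 mm below the level tube's centre line; the bar passes over it when level.
- pan: Dark steel open pan fixed in the tray: 140 (x) by 190 mm (y), 18 mm high, walls and floor 3 mm. Origin: centre of its underside, y along its length, inner floor at z = +3 mm. Beyond its +y end stand a pot, a skull, a cup and a glasses case, up to 130 mm above the table.
- tube_rd: Round aluminium tube, 28 mm outside, empty, on an equal stand beside the square one (0.14 m or more between their pivots); frame and lengths as for the square tube. Stay clear. Both stands: base 310 x 70 mm, two cheeks at the pivot, 42 mm apart over their outsides, up to 112 mm high.

How it is judged:
By the outcome, as a careful person would: the job done as asked, in the order asked, and still so for the second after the job is handed in, with the robot touching nothing.
It also fails if it takes over 54 s, if anything falls off the work surface, if the arm or the gripper's body presses on something with over 40 N, if the wrist force passes 120 N, or if a joint passes its speed limit or range.

## Robot

A 6-joint arm with a two-finger parallel gripper is mounted at the origin on the work surface. World frame = base frame: x ahead of the robot, y to its left, z up, the work surface at z = 0. Lengths are in m, angles in rad, forces in N, time in s.
With the tool pointing down it reaches from about 0.4 to 0.825 m from the base axis. Payload 7 kg.
Tool frame: the origin (TCP) lies at the very end of the fingers, on their centre line; the grasp point (between the pads) lies 19 mm behind it; z points along the fingers, y is the direction in which the jaws open and shut (so a half turn about z gives the same grasp; the last joint's range is limited). The gripper opens to 85 mm and grips with 20 to 120 N. Pads are 22 mm wide; open, the fingers measure 114 mm over their backs; the gripper's body (76 mm by 85 mm) begins 54 mm behind the grasp point. The pads swing forward as they close: fully open they stand 13 mm farther back than shut.
Start: joints at [-0.876, 0.359, 0.012, 0, -1.224, -0.288], TCP at [0.267, -0.62, 0.209] pointing down, gripper open.
Joint ranges: [-3.07, 3.07], [-1.43, 2.12], [-1.02, 1.25], [-3.03, 1.67], [-3.05, -0], [-3.03, 3.03]. Speed limits (rad/s): [2.39, 2.39, 3.01, 3.14, 3.14, 3.14].

## Interface

Orientations are given as [roll, pitch, yaw] about the fixed x, y, z axes, in that order (R = Rz(yaw) Ry(pitch) Rx(roll)).
In Python, from plant import * gives the robot as it stands.
- The arm moves only by the tool play_rows, never from a script. Its argument "series" is a list that holds one entry, the list of rows, each a list of 7 numbers: the shift along the tool's x, y, z in m, then the turn, a rotation vector about the tool's x, y, z in degrees, then the opening, from 0 (shut) to 1 (fully open). A call has 1 to 12 rows; each row shifts and turns the commanded pose from where the row before left it, along the tool's axes as they then stand; what a row does not reach is not made up. A row lasts 1/8 s, in which the tool goes at most 62.5 mm and 10.7 degrees, less where a joint would pass 70% of its speed; a pose out of reach is approached as far as the arm can. A call with a gripper value outside its range is refused whole. The fingers move at their own pace and stop on an object; the grip force is fixed at half the most. Time passes only in rows, so rows that do not move let the fingers close. It gives the time, the measured TCP pose, the force and the opening at its end, in the units of the state.
- sense(): the state, without advancing time (a new reading comes with each control period).
- get_image(name): name is "scene" or "top" or "wrist"; returns (picture, depth): 400x640x3 uint8, red, green, blue; 400x640 float32, m along the optical axis (not along the pixel's ray), 0 where there is no reading.
- calibration(name): a dict with "fx", "fy", "cx", "cy" (pixels), "rvec" (rotation vector, rad) and "tvec" (3), from world to camera coordinates, as OpenCV has them. Camera axes: x right, y down, z forward; pixel columns grow to the right and rows downward; lengths in m; the calibration is good to about 2 mm. A picture is of the moment at which its call begins: read the wrist's pose just before it. calibration takes no time and is no camera call; for the wrist camera it gives the pose at the moment of the call.
- close_job(): hands the job in, once; it reports no verdict.
The state is a dict: "time": time; "joint_pos": joint angles; "qvel": joint speeds; "joint_efforts": joint torques, N m; "position": TCP position; "tool_rot": TCP orientation; "wrist_force": force on the tool from outside, world axes, zero at the start; "moment": the same for the moment, N m; "opening": opening from 0.0 (shut) to 1.0 (fully open).
Only numpy, scipy, OpenCV 4.12 (cv2) and the standard library are available. Lean on these libraries where they do the work, as an engineer would, in place of code of your own. Each camera call takes 0.05 s, during which the arm holds its last target. There are 200 camera calls.

## Working session

There is one attempt and no reset: what is moved stays moved. The work goes in short steps, Python scripts to look and compute and a tool call to move; the robot and the scene stay as the last step left them, time stands still between calls to the robot, and variables do not carry over. Pictures are saved under pics/ and viewed, about 8 in all and at most 12, crops included, and the job is handed in when it is done.

Besides the shell and the picture viewer there is one more tool, called after ">>>" as a command line: name --argument value ..., lists and objects as JSON in quotes. play_rows: Moves the arm, as the interface text tells. Its arguments: {"type":"object","properties":{"series":{"type":"array"}},"required":["series"]}

```bash
mkdir -p pics; cat > h.py <<'E'
from plant import *
import numpy as np, cv2
from scipy.spatial.transform import Rotation as R
def cal(n):
    c=calibration(n); Rm=cv2.Rodrigues(np.array(c["rvec"],float))[0]; return c,Rm,np.array(c["tvec"],float).ravel()
def cloud(n,d,k=None):
    c,Rm,t=k or cal(n); v,u=np.mgrid[0:400,0:640]
    P=np.stack([(u-c["cx"])/c["fx"]*d,(v-c["cy"])/c["fy"]*d,d],-1)
    W=(P-t)@Rm; W[d==0]=np.nan; return W
def ray(n,u,v,z,k=None):
    c,Rm,t=k or cal(n); o=-Rm.T@t; r=Rm.T@np.array([(u-c["cx"])/c["fx"],(v-c["cy"])/c["fy"],1]); return o+r*(z-o[2])/r[2]
def snap(n,f):
    k=cal(n); im,d=get_image(n); cv2.imwrite('pics/'+f,im[:,:,::-1]); np.savez('pics/'+f+'.npz',im=im,d=d); return im,d,k
E
python3 - <<'E'
from h import *
s=sense(); print(s)
for n in("scene","top"):
    im,d,k=snap(n,n+'0.png'); print(n,-k[1].T@k[2],k[0]["fx"], (d>0).mean())
E
```

```text
{'time': 0.0, 'joint_pos': array([-8.75894716e-01,  3.59419956e-01,  1.10365187e-02, -3.68856820e-04,
       -1.22409671e+00, -2.88110647e-01]), 'qvel': array([ 1.21792945e-03, -6.63542861e-04, -2.46044942e-03,  1.23321928e-03,
        7.83855875e-05, -1.00661759e-03]), 'joint_efforts': array([ 6.20286482e-04, -5.83324599e+01,  2.93403822e+01,  6.93635568e+00,
       -6.14436634e-03,  2.36143188e-05]), 'position': array([ 0.26684432, -0.61943519,  0.20842924]), 'tool_rot': array([ 3.13987970e+00, -1.46040637e-04, -2.73492719e+00]), 'wrist_force': array([-0.51960846, -0.73744576,  0.52743073]), 'moment': array([ 0.03053823,  0.02292549, -0.01551547]), 'opening': 1.0004867340011463}
scene [1.09956599 0.17513459 0.71712852] 363.59463332418704 0.995890625
top [0.430467   0.01350895 0.97727928] 427.07311707971274 0.996015625
```

View pics/top0.png

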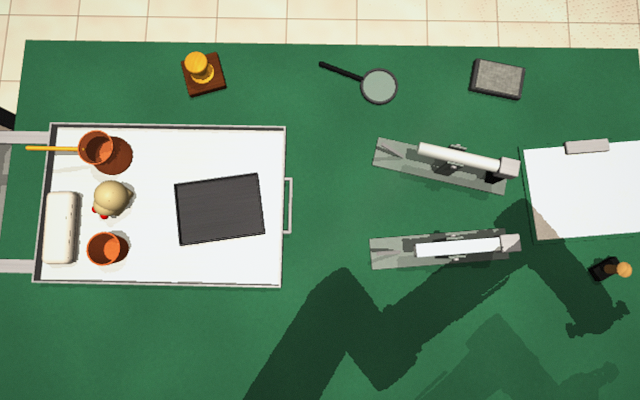

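View pics/scene0.png

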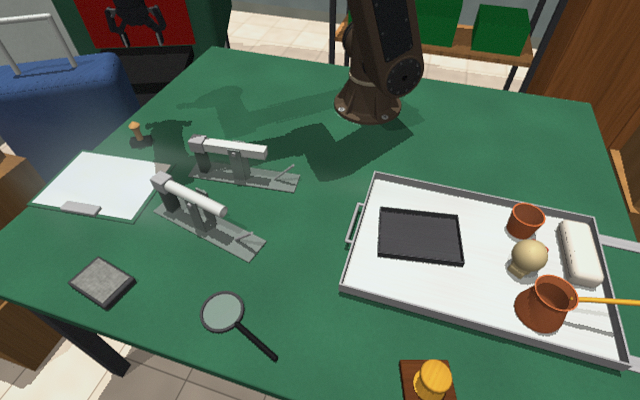

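The top view shows two tubes, with mouths toward image left (+y). The nearer one, at (415–520, 246), looks square. The rounded one is at (420–515, 155). The pan is at (220, 209), with the obstacles at its left end.

```bash
python3 - <<'E'
from h import *
z=np.load('pics/top0.png.npz');im,d=z['im'],z['d']; W=cloud('top',d)
c,Rm,t=cal('top')
for name,(u0,u1,v0,v1) in dict(near=(360,530,220,275),far=(365,530,130,200)).items():
    w=W[v0:v1,u0:u1]; I=im[v0:v1,u0:u1]
    m=(w[...,2]>0.104)&(w[...,2]<0.125)
    P=w[m]; x=P[:,:2]; mu=x.mean(0); _,_,V=np.linalg.svd(x-mu,full_matrices=False); a=V[0]*np.sign(V[0][1]); n=np.array([-a[1],a[0]])
    s=(x-mu)@a; q=(x-mu)@n
    print(name,m.sum(),'mu',mu,'axis',a,'yaw',np.arctan2(a[1],a[0]),'s',s.min(),s.max(),'q',np.percentile(q,[1,50,99]),'z',np.percentile(P[:,2],[2,50,98]))
    for lo in np.arange(-.12,.12,.02):
        k=(s>=lo)&(s<lo+.02)
        if k.sum(): print('  %.2f z med %.4f q %.4f %.4f n%d col'%(lo,np.median(P[k,2]),q[k].min(),q[k].max(),k.sum()),np.median(I[m][k],0))
    ks=abs(s)<0.05
    for qb in np.arange(-.016,.016,.004):
        k=ks&(q>=qb)&(q<qb+.004); 
        if k.sum(): print('   q%.3f z%.4f'%(qb,np.median(P[k,2])),end='')
    print()
# pan
g=im.astype(int); m=((g.max(2)<90)&(W[...,2]<0.06)).astype(np.uint8); m[:, :165]=0;m[:,275:]=0;m[:165]=0;m[255:]=0
cs,_=cv2.findContours(m,0,2); cc=max(cs,key=cv2.contourArea); r=cv2.minAreaRect(cc); print(r)
for p in cv2.boxPoints(r): print(p,ray('top',*p,0.02))
mm=cv2.erode(m,np.ones((15,15))); print('floor z',np.median(W[mm>0],0)); 
print('tray z',np.median(W[180:240,140:165,2]),'tray wall',np.nanmax(W[120:290,275:292,2]),np.nanmax(W[120:290,30:165,2]))
E
```

```text
near 1593 mu [ 0.46087991 -0.28690803] axis [-0.09705757  0.99527877] yaw 1.6680069337557046 s -0.09972409593971236 0.1076946169291592 q [-2.04411243e-02  5.05584392e-05  1.99230972e-02] z [0.10870736 0.1137676  0.11998915]
  -0.10 z med 0.1180 q -0.0180 0.0178 n174 col [131.5 127.  121.5]
  -0.08 z med 0.1180 q -0.0179 0.0180 n202 col [218. 212. 205.]
  -0.06 z med 0.1134 q -0.0129 0.0159 n134 col [241. 243. 241.]
  -0.04 z med 0.1134 q -0.0130 0.0129 n132 col [241. 243. 243.]
  -0.02 z med 0.1134 q -0.0127 0.0125 n129 col [241. 243. 244.]
  0.00 z med 0.1132 q -0.0204 0.0201 n157 col [241. 243. 244.]
  0.02 z med 0.1127 q -0.0257 0.0249 n202 col [241. 243. 244.]
  0.04 z med 0.1130 q -0.0205 0.0198 n146 col [241. 244. 244.]
  0.06 z med 0.1132 q -0.0128 0.0131 n133 col [242. 244. 244.]
  0.08 z med 0.1133 q -0.0127 0.0126 n128 col [242. 244. 244.]
  0.10 z med 0.1128 q -0.0128 0.0130 n56 col [242. 244. 245.]
   q-0.016 z0.1128   q-0.012 z0.1131   q-0.008 z0.1133   q-0.004 z0.1132   q0.000 z0.1133   q0.004 z0.1134   q0.008 z0.1137   q0.012 z0.1137
far 1514 mu [ 0.63925806 -0.2961080
[... 753 characters left out ...]
  0.08 z med 0.1121 q -0.0148 0.0115 n119 col [232. 232. 220.]
  0.10 z med 0.1115 q -0.0145 0.0116 n58 col [223.  224.  208.5]
   q-0.016 z0.1077   q-0.012 z0.1116   q-0.008 z0.1134   q-0.004 z0.1139   q0.000 z0.1129   q0.004 z0.1113   q0.008 z0.1074   q0.012 z0.1123
((218.21424865722656, 208.94244384765625), (61.6306266784668, 86.77812194824219), 82.09283447265625)
[170.9985  184.38908] [0.58991068 0.35523891 0.02      ]
[256.95157 172.45116] [0.62101083 0.16010171 0.02      ]
[265.43   233.4958] [0.48223796 0.1356267  0.02      ]
[179.47693 245.43373] [0.45214548 0.3266735  0.02      ]
floor z [0.53580879 0.24265839 0.01938505]
tray z nan tray wall 0.046143309300575204 0.12341703923542394
```

The near tube has a flat top (z 0.113) and ends where the description says, so it is the square one: pivot (0.458, −0.259), mouth (0.450, −0.180), yaw 1.668. The far tube has a round profile. The pan centre is about (0.536, 0.244), yaw 0.157. Next I shut the jaws, turn the tool in line with the tube and approach above the mouth.

>>> play_rows --series '[[[0,0,0,0,0,-10.33,0],[0,0,0,0,0,-10.33,0],[0,0,0,0,0,-10.33,0],[0,0,0,0,0,-10.33,0],[0,0,0,0,0,-10.33,0],[0,0,0,0,0,-10.33,0],[0,0,0,0,0,-10.33,0],[0,0,0,0,0,0,0]]]'

```text
time: 1.1
position: [0.2669, -0.6197, 0.2089]
tool_rot: [3.141, 0.001, -1.474]
wrist_force: [0.8, 0.2, 1.3]
opening: 0.002
```

>>> play_rows --series '[[[-0.0405,-0.0225,0,0,0,0,0],[-0.0405,-0.0225,0,0,0,0,0],[-0.0405,-0.0225,0,0,0,0,0],[-0.0405,-0.0225,0,0,0,0,0],[-0.0405,-0.0225,0,0,0,0,0],[-0.0405,-0.0225,0,0,0,0,0],[-0.0405,-0.0225,0,0,0,0,0],[-0.0405,-0.0225,0,0,0,0,0],[-0.0405,-0.0225,0,0,0,0,0],[-0.0405,-0.0225,0,0,0,0,0],[0,0,0,0,0,0,0],[0,0,0,0,0,0,0]]]'

```text
time: 2.6
position: [0.4512, -0.1947, 0.2093]
tool_rot: [3.141, 0.0, -1.475]
wrist_force: [0.1, 0.2, 0.4]
opening: -0.002
```

>>> play_rows --series '[[[0,0,0.03,0,0,0,0],[0,0,0.03,0,0,0,0],[0,0,0.02,0,0,0,0],[0,0,0,0,0,0,0],[0,0,0.01,0,0,0,0],[0,0,0.004,0,0,0,0],[0,0,0.004,0,0,0,0],[0,0,0,0,0,0,0]]]'

```text
time: 3.6
position: [0.4513, -0.1948, 0.1113]
tool_rot: [3.141, 0.0, -1.473]
wrist_force: [-0.0, 0.5, 0.7]
opening: 0.002
```

>>> play_rows --series '[[[0,0,0.004,0,0,0,0],[0,0,0.004,0,0,0,0],[0,0,0,0,0,0,0]]]'

```text
time: 3.98
position: [0.4511, -0.1948, 0.103]
tool_rot: [3.141, 0.0, -1.473]
wrist_force: [0.1, 0.8, 0.1]
opening: 0.004
```

```bash
python3 - <<'E'
from h import *
print(sense()['wrist_force'],sense()['moment'])
im,d,k=snap('scene','s1.png'); c=im[110:220,150:330]; cv2.imwrite('pics/s1c.png',cv2.resize(c,None,fx=4,fy=4,interpolation=2)[:,:,::-1])
E
```

```text
[0.08095672 0.75361297 0.13956292] [-0.01056015 -0.01139507  0.03225769]
```

View pics/s1c.png

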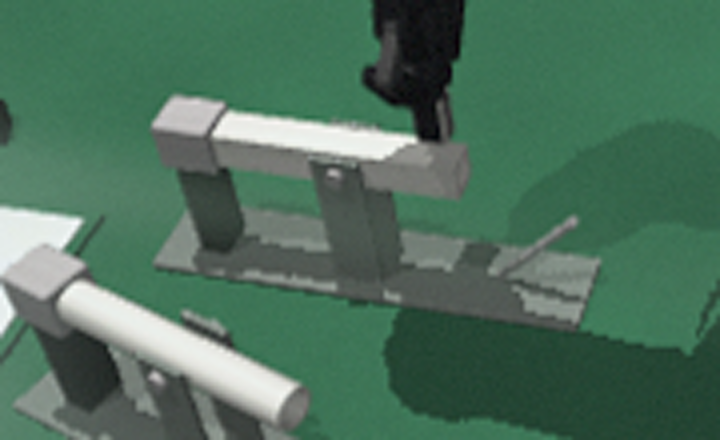

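The closed finger meets the tube's top near the mouth at crop (430,140). I can't tell whether the tube has tipped yet, so I check its slope from depth.

```bash
cat >> h.py <<'E'
piv=np.array([.4582,-.2593]); a=np.array([-.0971,.9953]); nn=np.array([-a[1],a[0]])
def prof(n,d,k,lo=-.14,hi=.17,w=.006):
    W=cloud(n,d,k).reshape(-1,3); s=(W[:,:2]-piv)@a; q=(W[:,:2]-piv)@nn
    for x in np.arange(lo,hi,.02):
        m=(abs(s-x)<.006)&(abs(q)<w)&(W[:,2]>.04)&(W[:,2]<.14)
        if m.sum()>3: print('s%.2f z %.4f n%d q%.3f'%(x,np.median(W[m,2]),m.sum(),np.median(q[m])))
E
python3 - <<'E'
from h import *
z=np.load('pics/s1.png.npz'); prof('scene',z['d'],cal('scene'))
z=np.load('pics/scene0.png.npz'); print('before');prof('scene',z['d'],cal('scene'))
E
```

```text
s-0.12 z 0.1172 n13 q0.000
s-0.10 z 0.0606 n31 q0.000
s-0.08 z 0.1118 n13 q-0.000
s-0.06 z 0.1122 n12 q-0.001
s-0.04 z 0.1118 n13 q0.000
s-0.02 z 0.1115 n12 q-0.000
s0.00 z 0.1115 n14 q-0.000
s0.02 z 0.1115 n13 q-0.000
s0.04 z 0.1118 n15 q-0.001
s0.06 z 0.1114 n17 q-0.001
s0.08 z 0.1116 n19 q-0.000
s0.14 z 0.0577 n12 q-0.004
before
s-0.12 z 0.1161 n13 q-0.000
s-0.10 z 0.0626 n33 q-0.001
s-0.08 z 0.1114 n16 q0.001
s-0.06 z 0.1116 n13 q0.001
s-0.04 z 0.1113 n14 q-0.002
s-0.02 z 0.1120 n15 q-0.001
s0.00 z 0.1115 n14 q0.000
s0.02 z 0.1119 n13 q0.000
s0.04 z 0.1116 n14 q-0.000
s0.06 z 0.1114 n13 q0.000
s0.08 z 0.0992 n16 q0.001
s0.14 z 0.0560 n12 q-0.002
```

```bash
python3 - <<'E'
from h import *
z=np.load('pics/s1.png.npz'); W=cloud('scene',z['d']);im=z['im']
for v in range(130,150,2):
    print(v,[(u,np.round(W[v,u]*1000).astype(int).tolist(),int(im[v,u].max())) for u in (254,257,260,262)])
E
```

```text
130 [(254, [460, -197, 175], 18), (257, [467, -185, 183], 18), (260, [454, -184, 174], 18), (262, [445, -183, 167], 46)]
132 [(254, [490, -180, 194], 20), (257, [467, -185, 177], 20), (260, [458, -182, 171], 15), (262, [254, -289, -1], 113)]
134 [(254, [492, -180, 190], 16), (257, [476, -181, 178], 22), (260, [457, -184, 164], 41), (262, [260, -286, -4], 83)]
136 [(254, [494, -180, 186], 23), (257, [478, -181, 174], 21), (260, [458, -184, 158], 87), (262, [445, -186, 148], 80)]
138 [(254, [464, -199, 153], 19), (257, [466, -189, 157], 23), (260, [458, -185, 152], 84), (262, [446, -186, 142], 61)]
140 [(254, [464, -199, 147], 32), (257, [463, -191, 148], 22), (260, [457, -187, 144], 84), (262, [447, -186, 137], 46)]
142 [(254, [464, -200, 141], 38), (257, [464, -192, 142], 22), (260, [458, -187, 139], 82), (262, [451, -185, 134], 49)]
144 [(254, [465, -201, 135], 111), (257, [463, -193, 135], 21), (260, [457, -188, 132], 63), (262, [454, -184, 130], 80)]
146 [(254, [447, -212, 111], 147), (257, [460, -196, 125], 115), (260, [457, -189, 125], 99), (262, [441, -192, 112], 113)]
148 [(254, [455, -209, 111], 148), (257, [454, -201, 113], 129), (260, [451, -193, 112], 116), (262, [448, -189, 110], 115)]
```

The tube is still level and the visible finger end is about z 0.12, higher than the nominal TCP. I go down carefully until there is contact.

>>> play_rows --series '[[[0,0,0.004,0,0,0,0],[0,0,0,0,0,0,0]]]'

```text
time: 4.28
position: [0.4511, -0.1948, 0.0991]
tool_rot: [3.141, 0.0, -1.473]
wrist_force: [-0.4, -1.0, 0.4]
opening: -0.002
```

>>> play_rows --series '[[[0,0,0.004,0,0,0,0],[0,0,0,0,0,0,0]]]'

```text
time: 4.53
position: [0.451, -0.1948, 0.095]
tool_rot: [3.141, 0.0, -1.473]
wrist_force: [-0.2, 0.2, -1.1]
opening: -0.002
```

```bash
python3 - <<'E'
from h import *
k=cal('scene');im,d,k=snap('scene','s2.png');prof('scene',d,k); print(sense()['position'],sense()['wrist_force'],-cal('wrist')[1].T@cal('wrist')[2])
im,d,k=snap('wrist','w2.png')
E
```

```text
s-0.12 z 0.1165 n12 q0.000
s-0.10 z 0.0607 n36 q0.000
s-0.08 z 0.1115 n14 q0.000
s-0.06 z 0.1116 n13 q0.001
s-0.04 z 0.1118 n13 q-0.000
s-0.02 z 0.1114 n13 q-0.001
s0.00 z 0.1112 n16 q0.000
s0.02 z 0.1124 n15 q0.001
s0.04 z 0.1114 n15 q0.000
s0.06 z 0.1122 n6 q-0.005
s0.08 z 0.1207 n23 q0.000
s0.14 z 0.0554 n13 q-0.003
[ 0.45116776 -0.1948213   0.0952103 ] [-0.72037489 -0.65237825  0.19969459] [ 0.45997559 -0.26716586  0.25873155]
```

View pics/w2.png

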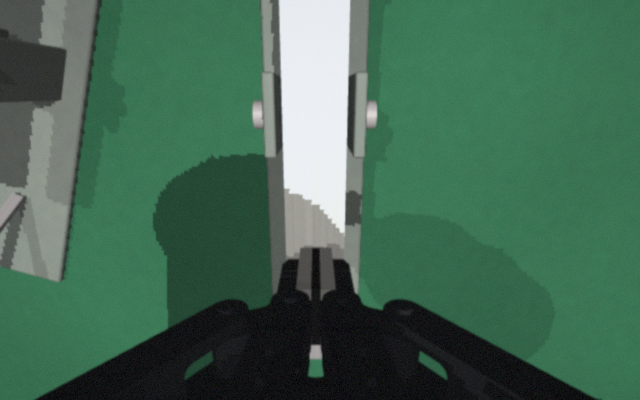

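The wrist view shows the pads at (316,265), centred over the square tube's top and not yet tipping it. I use its depth to find where the fingers really end.

```bash
python3 - <<'E'
from h import *
z=np.load('pics/w2.png.npz'); W=cloud('wrist',z['d'])
for v in list(range(235,300,5)): print(v,[(np.round(W[v,u]*1000).astype(int).tolist()) for u in (285,305,328,345)])
z=np.load('pics/s2.png.npz'); W=cloud('scene',z['d'])
for v in range(138,154,2): print(v,[np.round(W[v,u]*1000).astype(int).tolist() for u in (254,256,258,260)])
E
```

```text
235 [[473, -161, 5], [459, -207, 113], [449, -208, 113], [427, -166, 5]]
240 [[472, -157, 5], [458, -204, 113], [448, -205, 112], [427, -161, 5]]
245 [[472, -153, 5], [458, -202, 112], [448, -203, 113], [426, -157, 5]]
250 [[472, -149, 6], [458, -205, 123], [449, -205, 123], [426, -153, 5]]
255 [[471, -145, 6], [458, -205, 129], [449, -205, 127], [425, -149, 5]]
260 [[471, -140, 5], [458, -205, 133], [449, -206, 133], [441, -202, 124]]
265 [[466, -200, 128], [458, -205, 137], [449, -206, 137], [441, -202, 128]]
270 [[465, -200, 133], [458, -205, 141], [449, -206, 141], [442, -202, 133]]
275 [[465, -200, 138], [458, -204, 144], [449, -206, 145], [442, -202, 137]]
280 [[465, -200, 141], [457, -205, 148], [449, -205, 147], [442, -202, 140]]
285 [[464, -200, 144], [457, -204, 151], [450, -205, 151], [443, -202, 145]]
290 [[464, -205, 156], [457, -205, 155], [450, -205, 154], [444, -207, 156]]
295 [[463, -206, 161], [457, -206, 159], [450, -206, 159], [445, -208, 161]]
138 [[494, -181, 180], [484, -181, 172], [476, -180, 166], [459, -184, 153]]
140 [[467, -197, 150], [482, -183, 164], [465, -187, 151], [458, -186, 145]]
142 [[465, -200, 141], [465, -194, 142], [464, -189, 143], [459, -186, 140]]
144 [[465, -201, 134], [464, -196, 135], [467, -188, 139], [458, -188, 132]]
146 [[464, -202, 127], [466, -195, 130], [466, -190, 131], [458, -189, 125]]
148 [[455, -208, 112], [461, -199, 119], [462, -193, 121], [457, -190, 118]]
150 [[461, -206, 110], [462, -200, 112], [460, -195, 112], [458, -190, 112]]
152 [[465, -204, 108], [466, -198, 110], [464, -194, 109], [464, -188, 111]]
```

>>> play_rows --series '[[[0,0,0.003,0,0,0,0],[0,0,0,0,0,0,0],[0,0,0.002,0,0,0,0],[0,0,0,0,0,0,0]]]'

```text
time: 5.12
position: [0.4515, -0.1948, 0.0909]
tool_rot: [-3.141, -0.0, -1.472]
wrist_force: [-2.9, 1.4, 7.8]
opening: -0.006
```

>>> play_rows --series '[[[0,0,0.003,0,0,0,0],[0,0,0,0,0,0,0]]]'

```text
time: 5.38
position: [0.4516, -0.1945, 0.0879]
tool_rot: [-3.141, 0.0, -1.472]
wrist_force: [-2.1, 4.4, 7.9]
opening: 0.002
```

>>> play_rows --series '[[[0,0,0.003,0,0,0,0],[0,0,0,0,0,0,0]]]'

```text
time: 5.62
position: [0.4517, -0.1944, 0.085]
tool_rot: [-3.141, 0.0, -1.472]
wrist_force: [-1.6, 4.8, 8.7]
opening: -0.002
```

Contact is at TCP z≈0.0915, so the finger end is about 21 mm above the reported TCP, which I'll allow for later. The push force of 8 N is in the expected range. I press on to about 0.55 rad.

>>> play_rows --series '[[[0,0,0.004,0,0,0,0],[0,0,0.004,0,0,0,0],[0,0,0.004,0,0,0,0],[0,0,0.004,0,0,0,0],[0,0,0.004,0,0,0,0],[0,0,0.003,0,0,0,0],[0,0,0,0,0,0,0],[0,0,0,0,0,0,0]]]'

```text
time: 6.62
position: [0.4522, -0.195, 0.0621]
tool_rot: [-3.14, -0.001, -1.472]
wrist_force: [-0.1, 1.4, 6.1]
opening: 0.002
```

```bash
python3 - <<'E'
from h import *
im,d,k=snap('scene','s3.png');prof('scene',d,k); print(sense()['position'],sense()['wrist_force'])
c=im[110:220,150:330]; cv2.imwrite('pics/s3c.png',cv2.resize(c,None,fx=4,fy=4,interpolation=2)[:,:,::-1])
E
```

```text
s-0.12 z 0.0789 n8 q-0.002
s-0.10 z 0.0618 n34 q-0.001
s-0.04 z 0.1344 n17 q0.001
s-0.02 z 0.1247 n18 q-0.000
s0.00 z 0.1136 n15 q-0.001
s0.02 z 0.1013 n19 q0.001
s0.04 z 0.0904 n23 q0.000
s0.06 z 0.1028 n4 q-0.004
s0.08 z 0.1155 n23 q0.002
s0.14 z 0.0565 n12 q-0.004
[ 0.45218681 -0.19500432  0.06216778] [-0.74049163  0.76808201  6.73952093]
```

View pics/s3c.png

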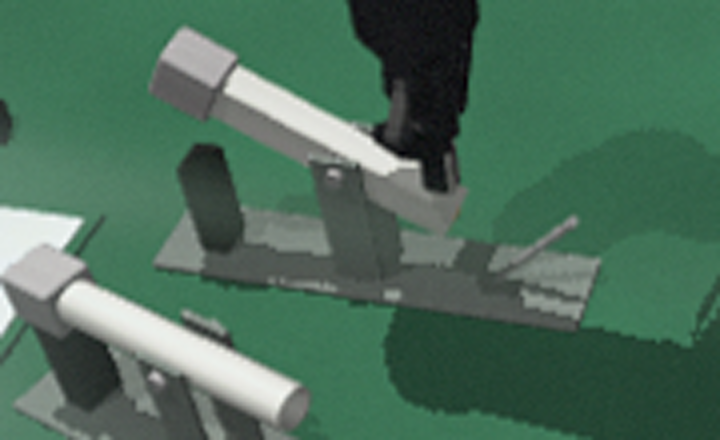

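The tube is tipped about 0.51 rad, and the bar is only just showing at the mouth (455,215). I press a little further and wait.

>>> play_rows --series '[[[0,0,0.003,0,0,0,0],[0,0,0,0,0,0,0],[0,0,0,0,0,0,0],[0,0,0,0,0,0,0],[0,0,0,0,0,0,0],[0,0,0,0,0,0,0],[0,0,0,0,0,0,0]]]'

```text
time: 7.55
position: [0.4521, -0.1949, 0.0588]
tool_rot: [-3.14, -0.0, -1.472]
wrist_force: [1.7, 0.3, 4.7]
opening: 0.002
```

```bash
cat >> h.py <<'E'
def brass(n,im,d,k,zmin=.03):
    h=cv2.cvtColor(im,cv2.COLOR_RGB2HSV); W=cloud(n,d,k)
    s=(W[...,:2]-piv)@a; q=(W[...,:2]-piv)@nn
    m=(h[...,0]>10)&(h[...,0]<35)&(h[...,1]>70)&(s>.05)&(s<.35)&(abs(q)<.04)&(W[...,2]>zmin)
    v,u=np.nonzero(m); print(n,'brass n',m.sum())
    if m.sum(): print(' u',u.min(),u.max(),'v',v.min(),v.max(),'s',np.percentile(s[m],[2,50,98]),'q',np.percentile(q[m],[2,50,98]),'z',np.percentile(W[m][:,2],[2,50,98]))
    return m,W,s,q
E
python3 - <<'E'
from h import *
im,d,k=snap('scene','s4.png');prof('scene',d,k); print(sense()['position'],sense()['wrist_force'])
brass('scene',im,d,k)
im,d,k=snap('top','t4.png'); brass('top',im,d,k)
E
```

```text
s-0.12 z 0.0782 n9 q-0.000
s-0.10 z 0.0643 n35 q-0.000
s-0.04 z 0.1374 n15 q-0.000
s-0.02 z 0.1253 n24 q0.000
s0.00 z 0.1132 n22 q0.001
s0.02 z 0.1007 n18 q0.001
s0.04 z 0.0883 n19 q-0.000
s0.06 z 0.0782 n7 q-0.004
s0.08 z 0.0593 n35 q0.000
s0.10 z 0.0441 n16 q-0.002
s0.14 z 0.0556 n13 q-0.003
[ 0.45206432 -0.19487874  0.0587729 ] [ 1.62242773 -0.29862252  5.26190675]
scene brass n 270
 u 239 373 v 0 175 s [0.07082048 0.09874939 0.31483587] q [-0.03981932 -0.03108012  0.00449971] z [0.03354314 0.4102385  0.49703953]
top brass n 14477
 u 275 523 v 204 302 s [0.09825855 0.22006833 0.31719677] q [-0.038408    0.00088175  0.03801666] z [0.47492378 0.50185455 0.57737186]
```

The bar is out. Now I let the tube swing back gently.

>>> play_rows --series '[[[0,0,-0.003,0,0,0,0],[0,0,-0.003,0,0,0,0],[0,0,-0.003,0,0,0,0],[0,0,-0.003,0,0,0,0],[0,0,-0.003,0,0,0,0],[0,0,-0.003,0,0,0,0],[0,0,-0.003,0,0,0,0],[0,0,-0.003,0,0,0,0],[0,0,-0.003,0,0,0,0],[0,0,-0.003,0,0,0,0],[0,0,-0.003,0,0,0,0],[0,0,-0.003,0,0,0,0]]]'

```text
time: 9.15
position: [0.4513, -0.1947, 0.0943]
tool_rot: [3.142, 0.0, -1.473]
wrist_force: [-0.3, -0.3, 0.3]
opening: 0.0
```

>>> play_rows --series '[[[0,0,-0.01,0,0,0,0],[0,0,-0.03,0,0,0,0],[0,0,-0.04,0,0,0,1],[0,0,-0.03,0,0,0,1],[0,0,0,0,0,0,1],[0,0,0,0,0,0,1],[0,0,0,0,0,0,1],[0,0,0,0,0,0,1]]]'

```text
time: 10.15
position: [0.451, -0.1948, 0.2037]
tool_rot: [3.14, 0.0, -1.473]
wrist_force: [-0.4, -0.2, 0.4]
opening: 0.996
```

```bash
sed -i 's/&(W\[...,2\]>zmin)/\&(W[...,2]>zmin)\&(W[...,2]<.14)/' h.py
python3 - <<'E'
from h import *
im,d,k=snap('scene','s5.png');prof('scene',d,k); print(sense()['position'],sense()['wrist_force'])
m,W,s,q=brass('scene',im,d,k)
im,d,k=snap('wrist','w5.png'); m,W,s,q=brass('wrist',im,d,k)
E
```

```text
s-0.12 z 0.1166 n10 q-0.000
s-0.10 z 0.0624 n31 q-0.001
s-0.08 z 0.1121 n11 q-0.001
s-0.06 z 0.1124 n12 q0.000
s-0.04 z 0.1115 n12 q0.000
s-0.02 z 0.1118 n13 q-0.001
s0.00 z 0.1111 n14 q-0.000
s0.02 z 0.1116 n15 q0.001
s0.04 z 0.1117 n14 q-0.001
s0.06 z 0.1119 n11 q-0.002
s0.08 z 0.1041 n22 q-0.003
s0.10 z 0.1030 n18 q-0.002
s0.12 z 0.1024 n19 q-0.001
s0.14 z 0.0579 n12 q-0.003
[ 0.45106962 -0.19478524  0.20381611] [ 0.39305457  0.03497939 -0.24778929]
scene brass n 148
 u 264 285 v 150 159 s [0.07829893 0.10647247 0.13213919] q [-0.00913476 -0.00534636  0.00516138] z [0.09140661 0.10233473 0.10526395]
wrist brass n 1001
 u 306 323 v 216 273 s [0.08527644 0.10779441 0.13310315] q [-0.00781204 -0.00073049  0.00570294] z [0.10230367 0.10379287 0.10507477]
```

View pics/w5.png

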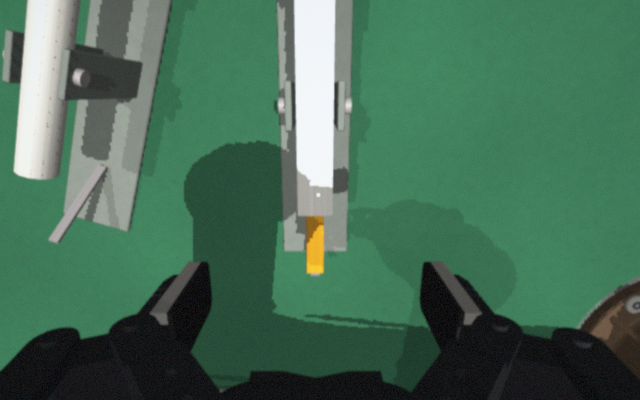

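The bar is exposed over s 0.082–0.134 (54 mm), at wrist pixels (315, 216–273), with its top at z 0.104. The tube is level again. I move over the exposed part and descend with the jaws straddling it.

>>> play_rows --series '[[[-0.021,-0.001,0,0,0,0,0.6],[-0.021,-0.001,0,0,0,0,0.6],[0,0,0.04,0,0,0,0.6],[0,0,0.04,0,0,0,0.6],[0,0,0.02,0,0,0,0.6],[0,0,0.015,0,0,0,0.6],[0,0,0.01,0,0,0,0.6],[0,0,0.01,0,0,0,0.6],[0,0,0.01,0,0,0,0.6],[0,0,0,0,0,0,0.6]]]'

```text
time: 11.5
position: [0.4488, -0.1528, 0.0588]
tool_rot: [3.14, 0.0, -1.473]
wrist_force: [0.0, -0.2, 1.0]
opening: 0.602
```

```bash
python3 - <<'E'
from h import *
print(sense()['position'],sense()['wrist_force'])
im,d,k=snap('scene','s6.png'); c=im[90:200,190:340]; cv2.imwrite('pics/s6c.png',cv2.resize(c,None,fx=4,fy=4,interpolation=2)[:,:,::-1])
W=cloud('scene',d,k)
s=(W[...,:2]-piv)@a; q=(W[...,:2]-piv)@nn
dark=(im.max(2)<60)&(abs(s-.107)<.03)&(abs(q)<.07)&(W[...,2]>.06)
for lo in (-.06,-.04,-.02,.0,.02,.04):
    m=dark&(q>lo)&(q<lo+.02)
    if m.sum()>3: print(lo,m.sum(),'zmin',np.percentile(W[m][:,2],[1,5]),'s',np.percentile(s[m],[5,95]))
E
```

```text
[ 0.44875921 -0.15283162  0.05878571] [ 0.00755859 -0.18318907  1.01886947]
-0.06 2669 zmin [0.13327303 0.24776815] s [0.08295527 0.13118672]
-0.04 895 zmin [0.10616832 0.14808614] s [0.07960098 0.13585626]
-0.02 39 zmin [0.15809806 0.16166806] s [0.11612032 0.13497714]
0.0 36 zmin [0.14282752 0.14589952] s [0.1153741 0.1250843]
0.02 81 zmin [0.08924128 0.09108233] s [0.10220313 0.12209333]
0.04 23 zmin [0.1330234  0.13351604] s [0.11485047 0.11834376]
```

View pics/s6c.png

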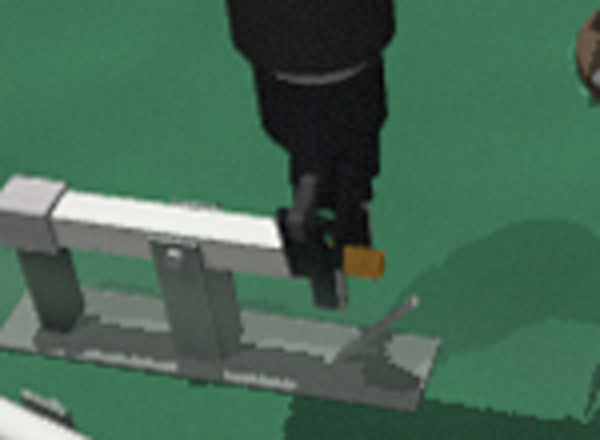

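The jaws straddle the bar just beyond the mouth, with the pad ends below the bar and clear of the catch at crop (410,300). I close on it.

>>> play_rows --series '[[[0,0,0,0,0,0,0.2],[0,0,0,0,0,0,0.1],[0,0,0,0,0,0,0.0],[0,0,0,0,0,0,0.0],[0,0,0,0,0,0,0.0],[0,0,0,0,0,0,0.0],[0,0,0,0,0,0,0.0]]]'

```text
time: 12.42
position: [0.4494, -0.1529, 0.0595]
tool_rot: [-3.141, -0.0, -1.473]
wrist_force: [-1.1, 0.0, 2.5]
opening: 0.153
```

>>> play_rows --series '[[[-0.008,0,0,0,0,0,0],[-0.012,0,0,0,0,0,0],[-0.012,0,0,0,0,0,0],[-0.012,0,0,0,0,0,0],[-0.012,0,0,0,0,0,0]]]'

```text
time: 13.05
position: [0.4433, -0.0961, 0.0592]
tool_rot: [3.141, 0.0, -1.472]
wrist_force: [-0.5, -1.7, 2.2]
opening: 0.147
```

>>> play_rows --series '[[[-0.012,0,0,0,0,0,0],[-0.012,0,0,0,0,0,0],[-0.012,0,0,0,0,0,0],[-0.012,0,0,0,0,0,0],[-0.012,0,0,0,0,0,0],[-0.012,0,0,0,0,0,0],[0,0,0,0,0,0,0]]]'

```text
time: 13.92
position: [0.4367, -0.0246, 0.0594]
tool_rot: [-3.141, 0.0, -1.471]
wrist_force: [-0.7, 0.6, -2.2]
opening: 0.149
```

```bash
python3 - <<'E'
from h import *
print(sense()['position'],sense()['wrist_force'],sense()['moment'])
im,d,k=snap('scene','s7.png'); prof('scene',d,k); m,W,s,q=brass('scene',im,d,k)
for lo in np.arange(.06,.3,.02):
    mm=m&(s>lo)&(s<lo+.02)
    if mm.sum()>3: print('%.2f'%lo,mm.sum(),np.round(np.percentile(W[mm][:,2],[5,95]),4))
c=im[80:210,170:350]; cv2.imwrite('pics/s7c.png',cv2.resize(c,None,fx=4,fy=4,interpolation=2)[:,:,::-1])
# pan & obstacles, from first top view
z=np.load('pics/top0.png.npz'); T=cloud('top',z['d'])
t0=T[135:165,240:280].reshape(-1,3); print('tray floor',np.nanmedian(t0[:,2]))
pc=np.array([.536,.244]); py=np.array([-.156,.988]); px=np.array([.988,.156])
al=(T[...,:2]-pc)@py; ac=(T[...,:2]-pc)@px
for lo in np.arange(-.16,.3,.01):
    mm=(al>lo)&(al<lo+.01)&(abs(ac)<.05)
    print('%.2f %.3f %.3f'%(lo,np.nanmedian(T[mm][:,2]),np.nanmax(T[mm][:,2])),end=' | ')
print()
for lo in np.arange(-.09,.09,.006):
    mm=(ac>lo)&(ac<lo+.006)&(abs(al)<.07); print('%.3f %.3f'%(lo,np.nanmedian(T[mm][:,2])),end=' | ')
E
```

```text
[ 0.43667851 -0.02459929  0.0594314 ] [-0.70959264  0.58044992 -2.17664562] [ 0.11281286  0.0446803  -0.00576219]
s-0.12 z 0.1168 n14 q-0.002
s-0.10 z 0.0609 n30 q0.000
s-0.08 z 0.1116 n13 q-0.000
s-0.06 z 0.1114 n12 q0.001
s-0.04 z 0.1112 n13 q0.001
s-0.02 z 0.1113 n13 q-0.001
s0.00 z 0.1122 n13 q-0.001
s0.02 z 0.1119 n11 q0.001
s0.04 z 0.1116 n10 q0.001
s0.06 z 0.1123 n15 q-0.000
s0.08 z 0.1098 n15 q0.001
s0.12 z 0.1024 n6 q-0.000
s0.14 z 0.0828 n24 q-0.002
s0.16 z 0.1026 n17 q-0.001
scene brass n 297
 u 280 334 v 153 166 s [0.12398053 0.17921558 0.259755  ] q [-0.01056851 -0.00705353  0.00512798] z [0.09133874 0.1013703  0.10526184]
0.12 46 [0.0926 0.1037]
0.14 53 [0.0923 0.1045]
0.16 52 [0.092  0.1039]
0.18 54 [0.0913 0.1051]
0.20 41 [0.0918 0.104 ]
0.22 4 [0.096  0.1285]
0.24 41 [0.0938 0.1047]
0.26 6 [0.0936 0.1032]
tray floor 0.01694585103540753
-0.16 0.002 0.044 | -0.15 0.017 0.045 | -0.14 0.017 0.042 | -0.13 0.017 0.022 | -0.12 0.017 0.022 | -0.11 0.017 0.021 | -0.10 0.021 0.039 | -0.09 0.020 0.024 | -0.08 0.019 0.024 | -0.07 0.019 0.024 | -0.06 0.019 0.024 | -0.05 0.019 0.0
[... 390 characters left out ...]
.16 0.017 0.022 | 0.17 0.017 0.022 | 0.18 0.017 0.091 | 0.19 0.019 0.101 | 0.20 0.020 0.105 | 0.21 0.029 0.104 | 0.22 0.044 0.102 | 0.23 0.048 0.098 | 0.24 0.023 0.091 | 0.25 0.031 0.080 | 0.26 0.042 0.079 | 0.27 0.017 0.076 | 0.28 0.017 0.021 | 0.29 0.017 0.022 | 
-0.090 0.017 | -0.084 0.017 | -0.078 0.017 | -0.072 0.030 | -0.066 0.019 | -0.060 0.019 | -0.054 0.019 | -0.048 0.019 | -0.042 0.020 | -0.036 0.019 | -0.030 0.019 | -0.024 0.019 | -0.018 0.019 | -0.012 0.019 | -0.006 0.019 | 0.000 0.020 | 0.006 0.020 | 0.012 0.020 | 0.018 0.019 | 0.024 0.019 | 0.030 0.019 | 0.036 0.019 | 0.042 0.019 | 0.048 0.019 | 0.054 0.019 | 0.060 0.019 | 0.066 0.030 | 0.072 0.017 | 0.078 0.017 | 0.084 0.017 |
```

View pics/s7c.png

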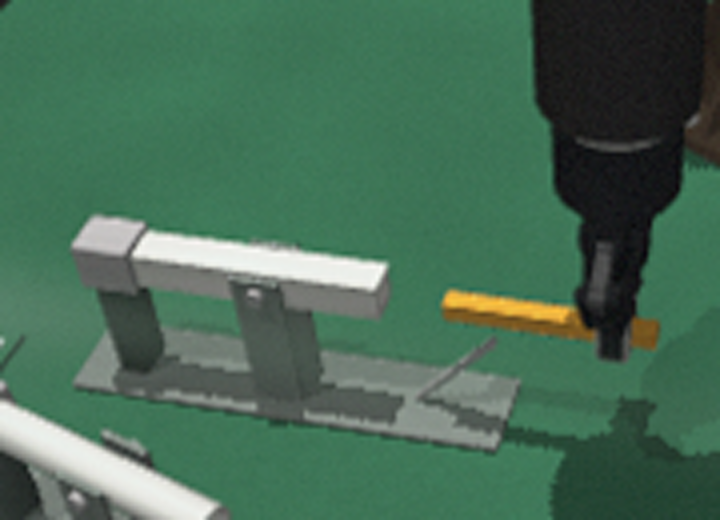

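The bar is fully out, level in the grip (crop 440–660, 310–330), with the tube level behind it. Its centre is 45 mm toward the tube from the grip. I lift it and carry it over the pan.

>>> play_rows --series '[[[0,0,-0.01,0,0,0,0],[0,0,-0.02,0,0,0,0],[0,0,-0.02,0,0,0,0],[0,0,-0.02,0,0,0,0],[0,0,-0.01,0,0,0,0],[0,0,0,0,0,-1.7,0],[0,0,0,0,0,-1.7,0],[0,0,0,0,0,0,0]]]'

```text
time: 14.98
position: [0.4362, -0.0256, 0.1387]
tool_rot: [3.14, -0.0, -1.413]
wrist_force: [0.0, -0.4, -2.6]
opening: 0.146
```

```bash
python3 - <<'E'
from h import *
s=sense(); Rt=R.from_euler('xyz',s['tool_rot']).as_matrix(); print(s['position'],s['tool_rot'],Rt.T@(np.array([.528,.2855,s['position'][2]])-s['position']))
E
```

```text
[ 0.43619751 -0.02560546  0.13868449] [ 3.14010699e+00 -2.39776593e-04 -1.41279472e+00] [-2.92785559e-01 -1.39609601e-01 -2.77615918e-04]
```

>>> play_rows --series '[[[-0.015,-0.007,0,0,0,0,0],[-0.028,-0.0133,0,0,0,0,0],[-0.028,-0.0133,0,0,0,0,0],[-0.028,-0.0133,0,0,0,0,0],[-0.028,-0.0133,0,0,0,0,0],[-0.028,-0.0133,0,0,0,0,0],[-0.028,-0.0133,0,0,0,0,0],[-0.028,-0.0133,0,0,0,0,0],[-0.028,-0.0133,0,0,0,0,0],[-0.028,-0.0133,0,0,0,0,0],[-0.026,-0.0128,0,0,0,0,0],[0,0,0,0,0,0,0]]]'

```text
time: 16.48
position: [0.5289, 0.2884, 0.1385]
tool_rot: [3.141, -0.0, -1.412]
wrist_force: [-0.1, -0.1, -2.2]
opening: 0.152
```

```bash
python3 - <<'E'
from h import *
print(sense()['position'],sense()['tool_rot'],sense()['wrist_force'])
im,d,k=snap('scene','s8.png'); W=cloud('scene',d,k)
h=cv2.cvtColor(im,cv2.COLOR_RGB2HSV); m=(h[...,0]>10)&(h[...,0]<35)&(h[...,1]>100)&(W[...,2]>.1)&(W[...,2]<.2)&(W[...,1]>.1)&(W[...,1]<.4)&(W[...,0]<.6)
P=W[m]; py=np.array([-.156,.988]); al=(P[:,:2]-[.535,.241])@py; ac=(P[:,:2]-[.535,.241])@[.988,.156]
for lo in np.arange(-.1,.1,.02):
    j=(al>lo)&(al<lo+.02)
    if j.sum()>3: print('%.2f'%lo,j.sum(),np.round(np.percentile(P[j,2],[5,95]),4),np.round(np.percentile(ac[j],[5,95]),4))
print(al.min(),al.max())
c=im[120:320,300:560]; cv2.imwrite('pics/s8c.png',cv2.resize(c,None,fx=3,fy=3,interpolation=2)[:,:,::-1])
E
```

```text
[0.52889412 0.28837089 0.13847678] [ 3.14118082e+00 -4.36737288e-04 -1.41187925e+00] [-0.1199071  -0.05188077 -2.21879995]
-0.08 27 [0.1737 0.1836] [-0.0048  0.0088]
-0.06 82 [0.1721 0.1829] [-0.0067  0.0089]
-0.04 84 [0.1712 0.1833] [-0.0064  0.009 ]
-0.02 87 [0.1715 0.1832] [-0.4202  0.0088]
0.00 86 [0.172  0.1835] [-0.0045  0.0091]
0.02 77 [0.1732 0.1887] [-0.6158  0.0094]
0.06 13 [0.1709 0.1762] [0.0071 0.0103]
-0.06674398023115707 0.07239965294264258
```

View pics/s8c.png

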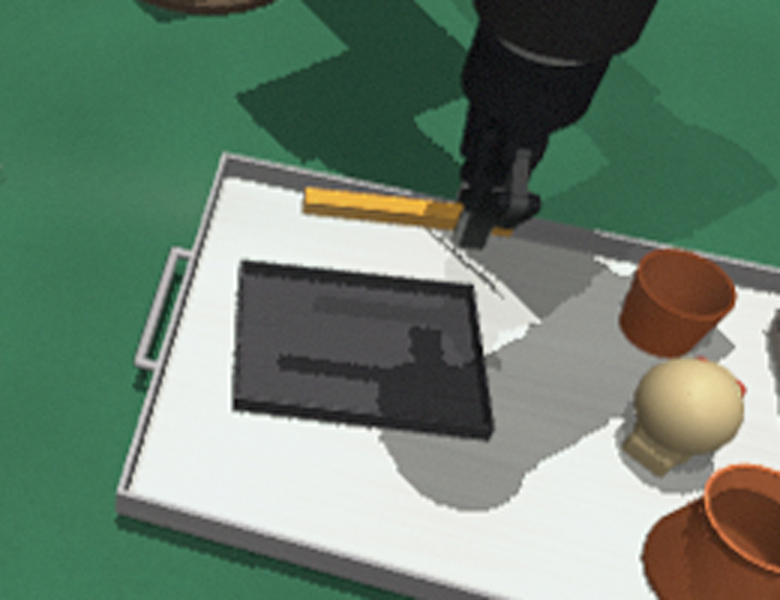

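The bar is level and centred over the pan. Crop: bar at 300–510, pan at 235–490. The pot, skull and cup are well clear. I lower it and tip it 5° so the free end lands first and the long finger ends stay off the floor.

>>> play_rows --series '[[[0,0,0.015,0,0,0,0],[0,0,0.025,0,0,0,0],[0,0,0.025,0,0,0,0],[0,0,0.02,0,0,0,0],[0,0,0,0,-2.5,0,0],[0,0,0,0,-2.5,0,0],[0.0013,0,0.0149,0,0,0,0],[0.0013,0,0.0149,0,0,0,0],[0.0009,0,0.01,0,0,0,0],[0.0003,0,0.004,0,0,0,0],[0,0,0,0,0,0,0],[0,0,0,0,0,0,0]]]'

```text
time: 18.02
position: [0.5288, 0.2862, 0.0108]
tool_rot: [-3.141, 0.088, -1.413]
wrist_force: [-0.9, 0.4, -2.8]
opening: 0.148
```

```bash
cat > b.py <<'E'
from h import *
import sys
print(sense()['position'],sense()['tool_rot'],sense()['wrist_force'])
py=np.array([-.156,.988])
for n in sys.argv[2:]:
  im,d,k=snap(n,n+sys.argv[1]+'.png'); W=cloud(n,d,k)
  h=cv2.cvtColor(im,cv2.COLOR_RGB2HSV); al=(W[...,:2]-[.535,.241])@py; ac=(W[...,:2]-[.535,.241])@[.988,.156]
  m=(h[...,0]>10)&(h[...,0]<35)&(h[...,1]>100)&(abs(al)<.12)&(abs(ac)<.075)&(W[...,2]<.1)
  print(n,m.sum(),'al',np.percentile(al[m],[1,99]),'ac',np.percentile(ac[m],[1,99]))
  for lo in np.arange(-.1,.1,.02):
    j=m&(al>lo)&(al<lo+.02)
    if j.sum()>3: print('%.2f'%lo,j.sum(),'z',np.round(np.percentile(W[j][:,2],[5,50,95]),4))
E
python3 b.py 9 scene
```

```text
[0.52876083 0.28620822 0.01084001] [-3.14091851  0.08754878 -1.41298967] [-0.91186437  0.43793803 -2.82813399]
scene 406 al [-0.0705476   0.03370873] ac [-0.03499048  0.01062205]
-0.08 45 z [0.0219 0.0434 0.0461]
-0.06 78 z [0.0173 0.0449 0.0481]
-0.04 78 z [0.0175 0.0465 0.0496]
-0.02 77 z [0.0186 0.0483 0.0515]
0.00 79 z [0.0184 0.0503 0.0527]
0.02 46 z [0.0178 0.0511 0.0605]
```

>>> play_rows --series '[[[0.0003,0,0.004,0,0,0,0],[0.0003,0,0.003,0,0,0,0],[0,0,0,0,0,0,0]]]'

```text
time: 18.45
position: [0.5283, 0.2856, 0.0031]
tool_rot: [3.141, 0.087, -1.414]
wrist_force: [1.1, 0.6, -2.3]
opening: 0.15
```

>>> play_rows --series '[[[0,0,0.0015,0,0,0,0],[0,0,0,0,0,0,0]]]'

```text
time: 18.7
position: [0.5285, 0.2859, 0.0018]
tool_rot: [3.141, 0.087, -1.413]
wrist_force: [1.5, -0.3, -2.6]
opening: 0.149
```

>>> play_rows --series '[[[0,0,0.001,0,0,0,0],[0,0,0,0,0,0,0]]]'

```text
time: 18.95
position: [0.5284, 0.286, 0.0009]
tool_rot: [3.141, 0.087, -1.413]
wrist_force: [-0.2, 0.8, -3.0]
opening: 0.152
```

```bash
python3 b.py 10 scene
```

```text
[0.52841701 0.28603158 0.00085409] [ 3.14146806  0.08722044 -1.41343298] [-0.15424632  0.77089647 -2.95988943]
scene 397 al [-0.07124167  0.02975568] ac [-0.02721876  0.01050986]
-0.08 43 z [0.0227 0.034  0.0364]
-0.06 75 z [0.018  0.0343 0.0372]
-0.04 77 z [0.0193 0.0363 0.0398]
-0.02 80 z [0.0178 0.0384 0.0413]
0.00 79 z [0.0176 0.0398 0.0435]
0.02 41 z [0.0168 0.0421 0.0627]
```

>>> play_rows --series '[[[0,0,0.001,0,0,0,0],[0,0,0,0,0,0,0]]]'

```text
time: 19.25
position: [0.5284, 0.2861, -0.0002]
tool_rot: [3.141, 0.087, -1.413]
wrist_force: [0.7, 0.3, -3.0]
opening: 0.148
```

>>> play_rows --series '[[[0,0,0.001,0,0,0,0],[0,0,0,0,0,0,0]]]'

```text
time: 19.5
position: [0.5284, 0.2862, -0.0012]
tool_rot: [3.141, 0.087, -1.413]
wrist_force: [0.5, -0.2, -2.9]
opening: 0.149
```

>>> play_rows --series '[[[0,0,0.001,0,0,0,0],[0,0,0,0,0,0,0]]]'

```text
time: 19.75
position: [0.5285, 0.2864, -0.0017]
tool_rot: [-3.141, 0.087, -1.413]
wrist_force: [-1.4, -0.4, 2.2]
opening: 0.147
```

>>> play_rows --series '[[[0,0,0.001,0,0,0,0],[0,0,0,0,0,0,0]]]'

```text
time: 20.0
position: [0.5286, 0.2864, -0.0019]
tool_rot: [-3.141, 0.087, -1.413]
wrist_force: [-3.9, -2.0, 11.1]
opening: 0.149
```

Floor contact. I ease off 1 mm and open.

>>> play_rows --series '[[[0,0,-0.001,0,0,0,0],[0,0,0,0,0,0,0.2],[0,0,0,0,0,0,0.25],[0,0,0,0,0,0,0.35],[0,0,0,0,0,0,0.4],[0,0,0,0,0,0,0.4]]]'

```text
time: 20.75
position: [0.5284, 0.2863, -0.0022]
tool_rot: [3.141, 0.087, -1.413]
wrist_force: [-0.4, 0.3, 0.3]
opening: 0.397
```

```bash
python3 b.py 11 scene
```

```text
[ 0.52839766  0.28628967 -0.00219694] [ 3.14141397  0.08715536 -1.41345957] [-0.40013087  0.26972341  0.26569006]
scene 400 al [-0.07084789  0.03341291] ac [-0.02008722  0.02348697]
-0.08 43 z [0.0187 0.0303 0.0334]
-0.06 71 z [0.0182 0.0301 0.033 ]
-0.04 74 z [0.0172 0.0298 0.0331]
-0.02 77 z [0.0182 0.0305 0.0329]
0.00 76 z [0.0181 0.0301 0.0331]
0.02 58 z [0.018  0.0304 0.0608]
```

The bar lies flat. I back off upward and check.

>>> play_rows --series '[[[0,0,-0.015,0,0,0,0.4],[0,0,-0.02,0,0,0,0.4],[0,0,-0.03,0,0,0,0.4],[0,0,-0.04,0,0,0,0.4],[0,0,-0.05,0,0,0,0.4],[0,0,-0.04,0,0,0,0.4],[0.05,0.04,0,0,0,0,0.4],[0.05,0.04,0,0,0,0,0.4],[0.05,0.04,0,0,0,0,0.4],[0.03,0.02,0,0,0,0,0.4],[0,0,0,0,0,0,0.4],[0,0,0,0,0,0,0.4]]]'

```text
time: 22.3
position: [0.4238, 0.0747, 0.1779]
tool_rot: [-3.14, 0.088, -1.414]
wrist_force: [1.2, 0.4, -0.2]
opening: 0.401
```

```bash
python3 b.py 12 scene top; python3 - <<'E'
from h import *
im=np.load('pics/scene12.png.npz'); prof('scene',im['d'],cal('scene'))
E
```

```text
[0.42380621 0.07466448 0.17790129] [-3.13960963  0.08783864 -1.41364112] [ 1.20084288  0.43759572 -0.18271849]
scene 534 al [-0.07027991  0.06788787] ac [-0.02021455  0.00906826]
-0.08 43 z [0.0175 0.0305 0.0326]
-0.06 73 z [0.0178 0.0304 0.0335]
-0.04 75 z [0.0175 0.0299 0.0334]
-0.02 73 z [0.0181 0.0302 0.0333]
0.00 78 z [0.0172 0.0307 0.0337]
0.02 75 z [0.0176 0.0297 0.0327]
0.04 77 z [0.0179 0.0303 0.0328]
0.06 40 z [0.0174 0.0288 0.033 ]
top 469 al [-0.06996079  0.07384831] ac [-0.00725424  0.00901288]
-0.08 36 z [0.0274 0.0329 0.035 ]
-0.06 69 z [0.0212 0.0336 0.0362]
-0.04 66 z [0.0222 0.033  0.0362]
-0.02 64 z [0.0202 0.0332 0.0365]
0.00 65 z [0.0206 0.033  0.0357]
0.02 65 z [0.0233 0.0329 0.0361]
0.04 66 z [0.0215 0.0328 0.0359]
0.06 38 z [0.018  0.0321 0.0348]
s-0.12 z 0.1168 n10 q-0.001
s-0.10 z 0.0616 n34 q-0.000
s-0.08 z 0.1116 n14 q0.000
s-0.06 z 0.1119 n16 q0.001
s-0.04 z 0.1116 n14 q0.001
s-0.02 z 0.1112 n11 q0.002
s0.00 z 0.1117 n13 q-0.000
s0.02 z 0.1114 n14 q0.001
s0.04 z 0.1114 n14 q-0.000
s0.06 z 0.1119 n15 q-0.001
s0.08 z 0.1093 n13 q0.002
s0.14 z 0.0570 n12 q-0.003
```

View pics/scene12.png

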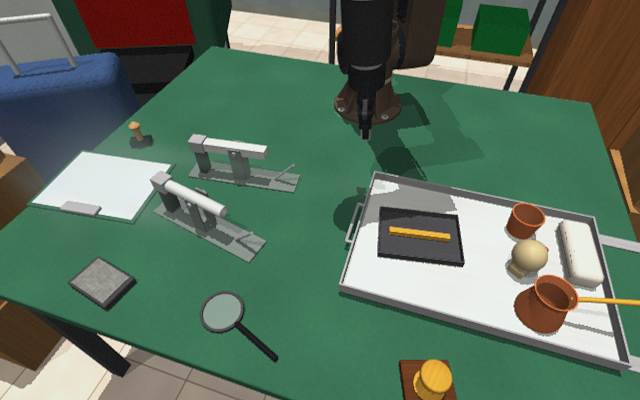

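The bar lies flat in the middle of the pan at (420,234). Both tubes are level, everything else is where it was, and the arm is clear. I hand in.

```bash
python3 -c "
from plant import *
print(close_job())"
```

```text
the job is handed in; nothing more can be done
None
```

The brass bar is lying flat in the middle of the dark pan, and I handed the job in at about 22.4 s of the 54 s allowed.

- **Tipping:** I pushed the mouth of the square tube down to about 0.55 rad with 5 to 9 N. The bar slid out 54 mm, and the tube swung back level.
- **Drawing and laying:** I gripped the exposed end, drew the bar straight out level and lowered it with its free end about 5° down. I opened the jaws after a light floor contact of about 11 N. The gripped end then dropped roughly 10 mm (estimated).
- **Last checks:** The top and scene views agree. The bar's top is at the same height along its whole length, z about 0.033, and it lies within 10 mm of the pan's centre. The square tube is level by depth. By eye, the round tube and everything else are where they started. The arm stands clear, with about 1 N on the wrist (noise).
- **Disagreement:** The fingers really end about 21 mm short of the reported TCP, seen in the images and confirmed by touch. I allowed for this in the push, the grasp and the placing.

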